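# Close the colour tin, then lift off the outer lid only

## Task

Put the loose round colour bottle back upright in its own round socket inside the open tin (the square socket belongs to the square jar), setting it down rather than dropping it. Then carry the nested pair of lids over by the inner lid's knob and lower it, outer lid still on inner lid, until the inner lid is fully seated on the tin before you let go of it. Finally take the outer lid by its collar, lift it alone about 10 cm, level and clear of the knob, without disturbing the seated inner lid, and finish while still holding it up there; leave everything else where it stands.

Things in the scene. Friction and masses are not known exactly. Their poses are not given: they have to be found in the camera images.
- bottle_center (a point): Loose small round colour bottle, an upright cylinder 34 mm in diameter and 56 mm tall with straight sides (clear glass below with a paper band, white cap of the same diameter on the top 18 mm), about 70 g, standing on the table. The point is its centre, 28 mm above its base; z is its axis.
- jar_center (a point): Bystander: square jar of the same height (56 mm) and a 34 x 34 mm square body with a square white cap, standing on the table. The point is its centre, 28 mm above its base. Leave it alone.
- tin: Open round white tin, fixed to the table, place and turn vary: 140 mm outside diameter, 78 mm tall, wall 4 mm (132 mm inside), inner floor 4 mm above the table. Two low grey sockets stand on its floor. Origin: centre of its underside; z up; x points from the square socket to the round socket.
- round_slot (a point): Centre of the round socket, at the level of the tin's inner floor (4 mm above the table), 30 mm from the tin's axis towards the tin's +x. The socket is a ring 40 mm inside, 46 mm outside diameter and 10 mm high; the round bottle stands in it on the tin's floor and its top then lies 18 mm below the rim.
- square_slot (a point): Centre of the square socket, at the level of the tin's inner floor, 30 mm from the tin's axis towards the tin's -x: square frame 40 mm inside, 46 mm outside, 10 mm high, sides along the tin's x and y. It is empty and stays empty.
- tin_mouth (a point): Centre of the tin's rim, 78 mm above the table.
- inner_knob (a point): Inner lid, loose, about 220 g: aluminium with a central upright black knob, a straight cylinder 24 mm in diameter reaching 70 mm above the flange's top and 40 mm out of the outer lid's collar. It starts on the table, standing on its plug, the outer lid nested on it. The point is on the knob's axis, 14 mm below its top, 76 mm above the plug's underside; z up. Lifting the knob lifts both lids.
- inner_seat (a point): Point on the inner lid's axis at the underside of its flange (140 mm diameter, 8 mm thick), 64 mm below the knob point. Below it is the plug: 124 mm diameter, 12 mm deep, lower edge bevelled 4 mm. Seated, this point lies at the centre of the tin's mouth; the plug goes into the tin with 4 mm to spare all round.
- outer_collar (a point): Outer lid, loose, about 200 g: aluminium ring cover resting on the inner flange. 152 mm diameter, 4 mm plate, skirt 8 mm down round the flange (3 mm play). Collar: tube 56 mm outside, 44 mm inside, 26 mm tall on the plate; the knob comes up through it, 10 mm air all round. Point: collar axis, 13 mm below its top, nested 25 mm above the inner seat point. Lifting the collar lifts this lid alone.
- loose_cap_center (a point): Bystander: loose white screw cap, 24 mm diameter, 14 mm tall, lying on the table. The point is its centre.
- cutter: Bystander: steel ring pastry cutter, 64 mm diameter, 35 mm tall, on the table. Origin: centre of its underside.
- palette_knife: Bystander: palette knife 220 mm long lying on the table, along its x.
- plate: Bystander: white dinner plate, 200 mm diameter, 20 mm high, on the table. Origin: centre of its underside.
Not all that is in view belongs to the job. Leave any yellow look-alike of the tin alone. Leave any green look-alike of the part that bears outer_collar alone.

How it is judged (in metres and radians):
On the way, in this order (a step that is already met when the one before it is completed fails the run):
1. the round bottle stands upright in the round socket of the tin, let go (horizontal distance between bottle_center and round_slot below 0.006 m and height (world z) of bottle_center below 0.036 m and angle between bottle_center's own z axis and vertical below 0.12 rad and contact force between bottle and the fingers below 0.1 N), for 0.2 s.
2. the inner lid is fully seated on the tin with the outer lid nested on it, the knob let go (horizontal distance between bottle_center and round_slot below 0.006 m and height (world z) of bottle_center below 0.036 m and angle between bottle_center's own z axis and vertical below 0.12 rad and horizontal distance between inner_seat and tin_mouth below 0.008 m and height (world z) of inner_seat below 0.081 m and angle between inner_seat's own z axis and vertical below 0.04 rad and horizontal distance between outer_collar and inner_seat below 0.01 m and z of outer_collar in the frame of inner_seat below 0.029 m and contact force between inner_lid and the fingers below 0.1 N), for 0.2 s.
At the end, for the whole second after the job is handed in: Bottle upright in the round socket (6 mm); inner lid seated on the tin (8 mm sideways, 3 mm in height, 0.04 rad), not touched by the fingers; outer lid held still in the gripper, level within 0.2 rad, at least 78 mm above where it sat, touching neither inner lid nor tin (horizontal distance between bottle_center and round_slot below 0.006 m and height (world z) of bottle_center below 0.036 m and angle between bottle_center's own z axis and vertical below 0.12 rad and horizontal distance between inner_seat and tin_mouth below 0.008 m and height (world z) of inner_seat below 0.081 m and angle between inner_seat's own z axis and vertical below 0.04 rad and height (world z) of outer_collar above 0.181 m and angle between outer_collar's own z axis and vertical below 0.2 rad and linear speed of outer_lid below 0.03 m/s and contact force between outer_lid and the fingers above 0.5 N and contact force between outer_lid and inner_lid below 0.1 N and contact force between outer_lid and tin below 0.1 N and contact force between inner_lid and the fingers below 0.1 N); the arm keeps its last pose, push and grip.
It fails at once if the outer lid is parted from the inner lid (more than 15 mm) while the inner lid is not seated on the tin (z of outer_collar in the frame of inner_seat above 0.04 m and not (horizontal distance between inner_seat and tin_mouth below 0.008 m and height (world z) of inner_seat below 0.081 m and angle between inner_seat's own z axis and vertical below 0.04 rad)).
It fails at once if the inner lid is let go over the tin before it is down (more than 6 mm up) (horizontal distance between inner_seat and tin_mouth below 0.06 m and height (world z) of inner_seat above 0.084 m and contact force between inner_lid and the fingers below 0.05 N).
It fails at once if the bottle is dropped into the tin (let go more than 12 mm up) (horizontal distance between bottle_center and tin_mouth below 0.066 m and height (world z) of bottle_center above 0.044 m and contact force between bottle and the fingers below 0.05 N).
It fails at once if a bystander is disturbed (moved more than 30 mm) (distance of any of jar_center, loose_cap_center, cutter, palette_knife, plate from where it was at the start of the episode above 0.03 m).
It also fails if it takes over 67 s, if anything falls off the work surface, if the arm or the gripper's body presses on something with over 40 N, if the wrist force passes 120 N, or if a joint passes its speed limit or range.

## Robot

A 6-joint arm with a two-finger parallel gripper is mounted at the origin on the work surface. World frame = base frame: x ahead of the robot, y to its left, z up, the work surface at z = 0. Lengths are in m, angles in degrees, forces in N, time in s.
With the tool pointing down it reaches from about 0.35 to 0.875 m from the base axis. Payload 4.2 kg.
Tool frame: the origin (TCP) lies between the finger pads; the fingertips stand 8 mm ahead of it and the grasp point (between the pads) lies 11 mm behind it; x points along the fingers, y is the direction in which the jaws open and shut, and the axes are right-handed (so a half turn about x gives the same grasp; the last joint's range is limited). The gripper opens to 87 mm and grips with 3 to 60 N. Pads are 19 mm wide; open, the fingers measure 117 mm over their backs; the gripper's body (75 mm by 190 mm) begins 51 mm behind the grasp point.
Start: joints at [-50.902, 22.042, 0.453, 0, -68.411, -14.817], TCP at [0.257, -0.57, 0.231] pointing down, gripper open.
Joint ranges: [-179.83, 179.83], [-69.29, 118.12], [-61.27, 80.66], [-181.25, 117.63], [-171.15, -9.14], [-177.46, 177.46]. Speed limits (degrees/s): [159.86, 159.86, 180, 180, 180, 180].

## Interface

Orientations are given as a 3x3 rotation matrix whose columns are the frame's x, y, z axes.
In Python, from station import r gives the robot as it stands. The module is installed in compiled form; this text tells all that it offers.
- The arm moves only by the tool move_arm, never from a script. Its argument "increments" is one flat list of numbers, 7 for each row, row after row: the turn, a rotation vector about the tool's x, y, z in degrees, then the shift along the tool's x, y, z in m, then the finger opening in m, from 0 to 0.087. A call has 1 to 12 rows; each row is the pose to reach, as a shift and turn from the pose commanded when the call began, along the tool's axes at that moment; what a row does not reach only later rows make up. A row lasts 1/12 s, in which the tool goes at most 41.7 mm and 7.16 degrees, less where a joint would pass 70% of its speed; a pose out of reach is approached as far as the arm can. A call with a gripper value outside its range is refused whole. The fingers move at their own pace and stop on an object; the grip force is fixed at half the most. Time passes only in rows, so rows that repeat a pose let the fingers close. It gives the time, the measured TCP pose, the force and the opening at its end, in the units of the state.
- r.sense(): the state, without advancing time (a new reading comes with each control period).
- r.capture(name): name is "scene" or "top"; returns the picture (480x640x3 uint8, red, green, blue); there is no depth.
- r.calibration(name): a dict with "fx", "fy", "cx", "cy" (pixels), "rvec" (rotation vector, rad) and "tvec" (3), from world to camera coordinates, as OpenCV has them. Camera axes: x right, y down, z forward; pixel columns grow to the right and rows downward; lengths in m; the calibration is good to about 2 mm. A picture is of the moment at which its call begins. calibration takes no time and is no camera call.
- r.finish_job(): hands the job in, once; it reports no verdict.
The state is a dict: "time_s": time; "joints": joint angles; "joint_velocities": joint speeds; "effort": joint torques, N m; "tcp_pos": TCP position; "ee_rot": TCP orientation; "wrist_force": force on the tool from outside, world axes, zero at the start; "moment": the same for the moment, N m; "gripper_width": opening from 0.0 (shut) to 1.0 (fully open).
Only numpy, scipy, OpenCV 4.12 (cv2) and the standard library are available. Lean on these libraries where they do the work, as an engineer would, in place of code of your own. Each camera call takes 0.05 s, during which the arm holds its last target.

## Working session

There is one attempt and no reset: what is moved stays moved. The work goes in short steps, Python scripts to look and compute and a tool call to move; the robot and the scene stay as the last step left them, time stands still between calls to the robot, and variables do not carry over. Pictures are saved under pics/ and viewed, and the job is handed in when it is done.

Besides the shell and the picture viewer there is one more tool, called after "Emit:" by a JSON object that holds its "method" and its "body". move_arm: Moves the arm, as the interface text tells. Its arguments: {"type":"object","properties":{"increments":{"type":"array","items":{"type":"number"}}},"required":["increments"]}

```bash
mkdir -p pics; python3 - <<'E'
from station import r
import cv2
for n in("scene","top"):
    im=r.capture(n); cv2.imwrite(f"pics/{n}0.png",im[:,:,::-1])
    print(n,r.calibration(n))
print(r.sense())
E
```

```text
scene {'fx': 515.223961792111, 'fy': 515.223961792111, 'cx': 315.3618663247974, 'cy': 240.0725159653668, 'rvec': array([ 1.71512784,  1.99393923, -0.68146925]), 'tvec': array([ 0.10992199, -0.3469178 ,  1.43043471])}
top {'fx': 440.3272936408045, 'fy': 440.3272936408045, 'cx': 312.83907987241565, 'cy': 240.89879521482655, 'rvec': array([ 2.14142338, -2.17713458,  0.16463802]), 'tvec': array([-0.04493904,  0.54082634,  0.96049036])}
{'time_s': 0.1, 'joints': array([-5.09020813e+01,  2.20853131e+01,  3.88263444e-01, -2.59626811e-02,
       -6.84129485e+01, -1.48181322e+01]), 'joint_velocities': array([-0.1044023 ,  0.00295439,  0.25339294,  0.0559829 , -0.04364744,
       -0.04464308]), 'effort': array([-1.92875505e-04, -3.91688883e+01,  1.87934768e+01,  4.23185840e+00,
        1.34782452e-02, -7.70617225e-05]), 'tcp_pos': array([ 0.25681083, -0.56921999,  0.22958278]), 'ee_rot': array([[-8.83715834e-04, -4.11039586e-01,  9.11617068e-01],
       [ 1.75561752e-03,  9.11615381e-01,  4.11040527e-01],
       [-9.99998068e-01,  1.96369392e-03, -8.39806486e-05]]), 'wrist_force': array([-0.17962086,  0.28119283, -0.18464268]), 'moment': array([ 0.06062924,  0.03931911, -0.05134033]), 'gripper_width': 0.9946580957944101}
```

View pics/scene0.png

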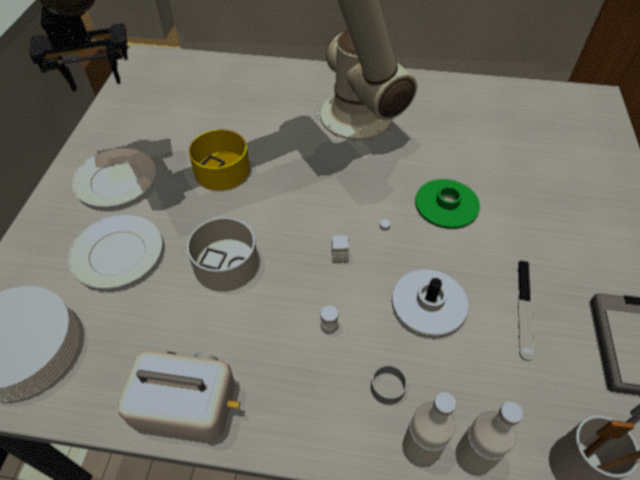

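View pics/top0.png

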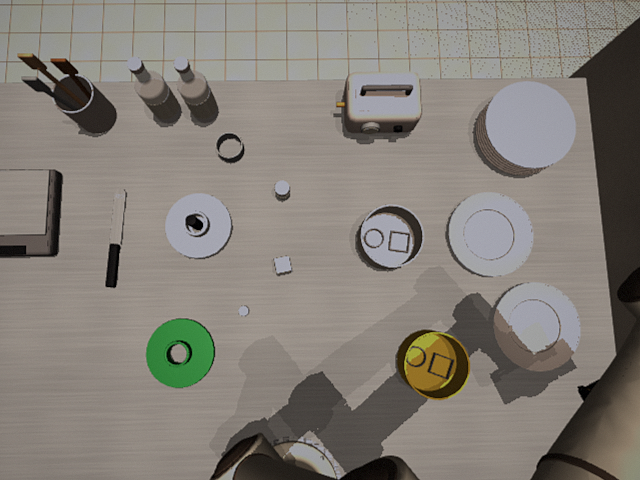

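The candidates in the top picture are:
- **Round bottle:** round cap at (282,187), scene (329,318). The thing at (282,265) is the square jar, and the disc at (243,311) is the loose cap.
- **Tin:** white at (390,237). The yellow one at (433,364) is the look-alike.
- **Lids:** grey nested pair with the black knob at (198,226). The green one at (180,353) is the look-alike.

I'll confirm these in an enlarged crop.

```bash
python3 - <<'E'
import cv2,numpy as np
t=cv2.imread("pics/top0.png");s=cv2.imread("pics/scene0.png")
def c(im,x,y,w,h,f): return cv2.resize(im[y:y+h,x:x+w],None,fx=f,fy=f,interpolation=cv2.INTER_CUBIC)
A=c(t,150,165,290,120,2.75)
B=np.hstack([c(s,180,205,90,90,3),c(s,300,280,60,90,3),c(s,385,260,90,90,3)])
o=np.zeros((600,800,3),np.uint8);o[:A.shape[0],:A.shape[1]]=A[:, :800];o[330:600,:B.shape[1]]=B[:270]
cv2.imwrite("pics/crop0.png",o)
E
```

```text
(no output)
```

View pics/crop0.png

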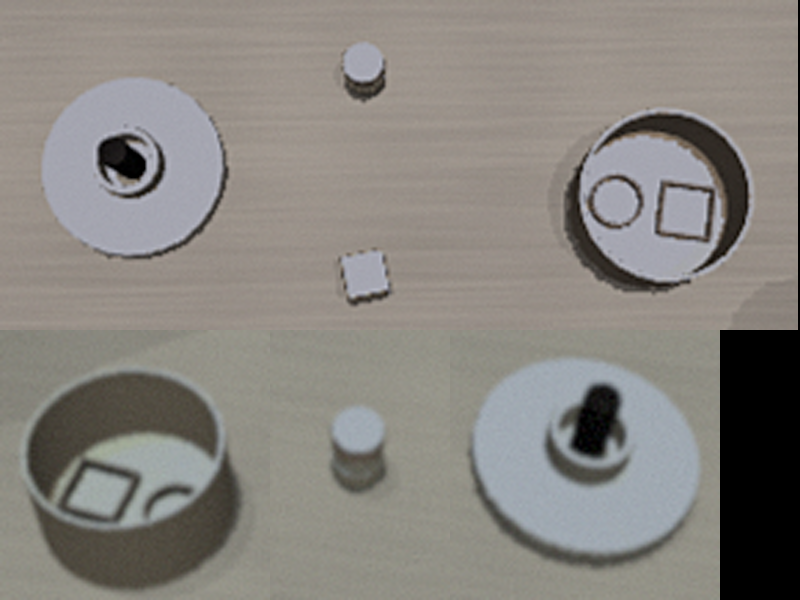

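The crop confirms all three: the round-capped bottle, the white tin (round socket at top ≈(373,238), square at ≈(399,242)), and the grey lid pair with the black knob. Next I'll fit circles in both cameras.

```bash
cat > h.py <<'E'
import cv2,numpy as np
from station import r
from scipy.optimize import minimize
def proj(n,P):
    c=r.calibration(n);K=np.array([[c['fx'],0,c['cx']],[0,c['fy'],c['cy']],[0,0,1]])
    return cv2.projectPoints(np.float64(P).reshape(-1,1,3),c['rvec'],c['tvec'],K,None)[0].reshape(-1,2)
def ray(n,uv,z):
    c=r.calibration(n);R=cv2.Rodrigues(c['rvec'])[0];C=-R.T@c['tvec']
    d=R.T@np.array([(uv[0]-c['cx'])/c['fx'],(uv[1]-c['cy'])/c['fy'],1]);return C+d*(z-C[2])/d[2]
def circ(x,y,z,rad,N=180):
    a=np.arange(N)*2*np.pi/N;return np.c_[x+rad*np.cos(a),y+rad*np.sin(a),0*a+z]
def grad(im):
    g=cv2.GaussianBlur(cv2.cvtColor(im,cv2.COLOR_RGB2GRAY).astype(np.float32),(0,0),1.2);return g
def samp(g,p): return cv2.remap(g,np.float32(p[:,0]).reshape(-1,1),np.float32(p[:,1]).reshape(-1,1),cv2.INTER_LINEAR).ravel()
def fit(items,x0,step=.02,signed=0):
    # items: (cam,gray,z,rad)
    def f(q):
        s=0
        for n,g,z,rad in items:
            d=samp(g,proj(n,circ(*q,z,rad-.0015)))-samp(g,proj(n,circ(*q,z,rad+.0015)))
            s+=np.mean(np.minimum(np.abs(d) if not signed else np.maximum(d*signed,0),25))
        return -s
    # grid
    best=min(((f((x0[0]+a,x0[1]+b)),x0[0]+a,x0[1]+b) for a in np.arange(-step,step+1e-6,step/8) for b in np.arange(-step,step+1e-6,step/8)))
    o=minimize(f,best[1:],method='Nelder-Mead',options=dict(initial_simplex=[best[1:],(best[1]+.002,best[2]),(best[1],best[2]+.002)]))
    return o.x,o.fun
E
python3 - <<'E'
from h import *
T=grad(cv2.imread("pics/top0.png")[:,:,::-1].copy());S=grad(cv2.imread("pics/scene0.png")[:,:,::-1].copy())
def both(name,z,rad,uv,sg=0):
    x0=ray("top",uv,z)[:2]
    for lab,it in(("top",[("top",T,z,rad)]),("scene",[("scene",S,z,rad)]),("both",[("top",T,z,rad),("scene",S,z,rad)])):
        q,v=fit(it,x0,.012,sg);print(name,lab,q.round(4),round(v,1))
both("bottletop",.056,.017,(282,188),1)
both("tinrim",.078,.070,(391,236),1)
both("tinrimIn",.078,.066,(391,236),-1)
both("plate",.024,.076,(198,226),1)
both("collar",.050,.028,(197,223))
both("knob",.090,.012,(193,222),-1)
both("sockR",.014,.0215,(373,238))
print(ray("top",(150+615/2.75,165+201/2.75),.014),ray("top",(150+685/2.75,165+211/2.75),.014))
E
```

```text
bottletop top [0.6606 0.0149] -14.0
bottletop scene [0.6618 0.0153] -13.9
bottletop both [0.6613 0.015 ] -27.8Traceback (most recent call last):
  File "<stdin>", line 8, in <module>
  File "<stdin>", line 6, in both
  File "h.py", line 24, in fit
    best=min(((f((x0[0]+a,x0[1]+b)),x0[0]+a,x0[1]+b) for a in np.arange(-step,step+1e-6,step/8) for b in np.arange(-step,step+1e-6,step/8)))
  File "h.py", line 24, in <genexpr>
    best=min(((f((x0[0]+a,x0[1]+b)),x0[0]+a,x0[1]+b) for a in np.arange(-step,step+1e-6,step/8) for b in np.arange(-step,step+1e-6,step/8)))
               ~^^^^^^^^^^^^^^^^^^^
  File "h.py", line 20, in f
    d=samp(g,proj(n,circ(*q,z,rad-.0015)))-samp(g,proj(n,circ(*q,z,rad+.0015)))
                                                  ~~~~^^^^^^^^^^^^^^^^^^^^^^^^
  File "h.py", line 5, in proj
    c=r.calibration(n);K=np.array([[c['fx'],0,c['cx']],[0,c['fy'],c['cy']],[0,0,1]])
ValueError: time passes only in moves, steps and waits
```

```bash
sed -i 's/^def proj/import functools\n@functools.lru_cache\ndef cal(n): return r.calibration(n)\ndef proj/; s/c=r.calibration(n)/c=cal(n)/' h.py
cat > m.py <<'E'
from h import *
T=grad(cv2.imread("pics/top0.png")[:,:,::-1].copy());S=grad(cv2.imread("pics/scene0.png")[:,:,::-1].copy())
def both(name,z,rad,uv,sg=0):
    x0=ray("top",uv,z)[:2]
    for lab,it in(("top",[("top",T,z,rad)]),("scene",[("scene",S,z,rad)]),("both",[("top",T,z,rad),("scene",S,z,rad)])):
        q,v=fit(it,x0,.012,sg);print(name,lab,q.round(4),round(v,1))
both("bottletop",.056,.017,(282,188),1)
both("tinrim",.078,.070,(391,236),1)
both("tinrimIn",.078,.066,(391,236),1)
both("plate",.024,.076,(198,226),1)
both("collar",.050,.028,(197,223))
both("knob",.090,.012,(193,222),-1)
both("sockR",.014,.0215,(373,238))
print(ray("top",(150+615/2.75,165+201/2.75),.014),ray("top",(150+685/2.75,165+211/2.75),.014))
E
python3 m.py
```

```text
bottletop top [0.6606 0.0149] -14.0
bottletop scene [0.6618 0.0153] -13.9
bottletop both [0.6613 0.015 ] -27.8
tinrim top [ 0.5461 -0.2284] -9.5
tinrim scene [ 0.5473 -0.2253] -8.2
tinrim both [ 0.5472 -0.2278] -17.3
tinrimIn top [ 0.5404 -0.2208] -9.9
tinrimIn scene [ 0.5518 -0.224 ] -8.4
tinrimIn both [ 0.5408 -0.2202] -15.2
plate top [0.5842 0.2109] -12.4
plate scene [0.5841 0.2107] -14.7
plate both [0.584  0.2107] -27.1
collar top [0.5783 0.2033] -21.5
collar scene [0.5972 0.2073] -20.5
collar both [0.5776 0.2042] -35.6
knob top [0.5702 0.1922] -21.7
knob scene [0.5827 0.2107] -19.6
knob both [0.583  0.2096] -39.0
sockR top [ 0.5512 -0.1991] -20.6
sockR scene [ 0.5398 -0.2073] -14.1
sockR both [ 0.5509 -0.199 ] -32.1
[ 0.54753552 -0.19578305  0.014     ] [ 0.5380903  -0.25478189  0.014     ]
```

```bash
cat > ov.py <<'E'
from h import *
import sys
def overlay(png,n,circles,box,f,out):
    im=cv2.imread(png);x,y,w,h=box
    o=cv2.resize(im[y:y+h,x:x+w],None,fx=f,fy=f,interpolation=cv2.INTER_CUBIC)
    for q,col in circles:
        p=(proj(n,circ(*q))-[x,y]+.5)*f-.5
        for a in p[::3]: cv2.circle(o,tuple(int(v) for v in a.round()),1,col,-1)
    return o
if __name__=="__main__":
    x,y=.5465,-.2278
    C=[((x,y,.078,.070),(0,0,255)),((x,y,.078,.066),(0,255,0)),((x+.0048,y+.0296,.014,.023),(255,0,0)),((x+.0048,y+.0296,.014,.02),(255,0,255))]
    a=overlay("pics/top0.png","top",C,(350,195,80,80),5,0);b=overlay("pics/scene0.png","scene",C,(183,210,80,80),5,0)
    cv2.imwrite("pics/ov1.png",np.hstack([a,b]))
E
python3 ov.py
```

```text
(no output)
```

View pics/ov1.png

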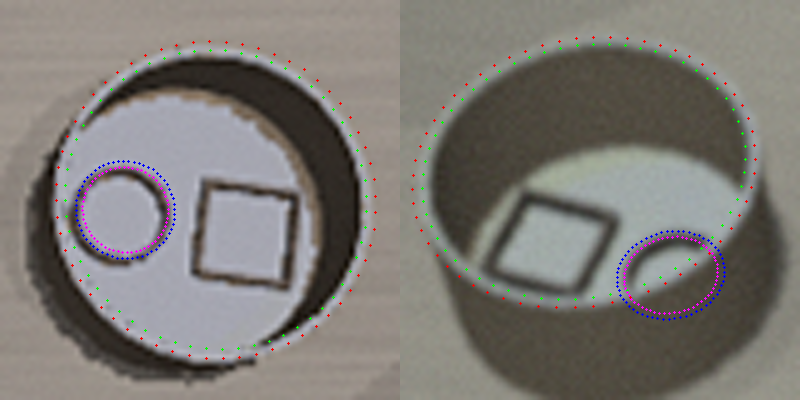

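```bash
cat > m2.py <<'E'
from h import *
T=grad(cv2.imread("pics/top0.png")[:,:,::-1].copy());S=grad(cv2.imread("pics/scene0.png")[:,:,::-1].copy())
t=np.linspace(-1,1,30)*.0215
fr=np.r_[np.c_[t,0*t+.0215],np.c_[t,0*t-.0215],np.c_[0*t+.0215,t],np.c_[0*t-.0215,t]]
def pts(q,part):
    x,y,th=q;R=np.array([[np.cos(th),-np.sin(th)],[np.sin(th),np.cos(th)]])
    P=[]
    if 's' in part:P.append(fr+[-.03,0])
    if 'r' in part:P.append(circ(.03,0,0,.0215,90)[:,:2])
    P=np.vstack(P)@R.T+[x,y];return np.c_[P,0*P[:,0]+.014]
for lab,its in(("top",[("top",T,'sr')]),("topS",[("top",T,'s')]),("scene",[("scene",S,'s')])):
    f=lambda q:sum(np.mean(samp(g,proj(n,pts(q,p)))) for n,g,p in its)
    best=None
    for dx in(-.004,0,.004):
      for dy in(-.004,0,.004):
        for a in(1.38,1.45):
          q0=np.array([.545+dx,-.227+dy,a])
          o=minimize(f,q0,method='Nelder-Mead',options=dict(initial_simplex=[q0,q0+[.003,0,0],q0+[0,.003,0],q0+[0,0,.08]]))
          if best is None or o.fun<best.fun:best=o
    print(lab,best.x.round(4),round(best.fun,1))
# rim with free radius, centre of white band (mid rim rad ~.068)
for n,g in(("top",T),("scene",S)):
    f=lambda q:-np.mean(samp(g,proj(n,circ(q[0],q[1],.078,q[2]))))
    b=min((minimize(f,[.546+dx,-.227+dy,.068],method='Nelder-Mead',options=dict(initial_simplex=[[.546+dx,-.227+dy,.068],[.548+dx,-.227+dy,.068],[.546+dx,-.225+dy,.068],[.546+dx,-.227+dy,.067]])) for dx in(-.003,0,.003) for dy in(-.003,0,.003)),key=lambda o:o.fun)
    print(n,"rim band",b.x.round(4),round(b.fun,1))
E
python3 m2.py
```

```text
top [ 0.5434 -0.2244  1.4122] 113.2
topS [ 0.5434 -0.2242  1.412 ] 110.0
scene [ 0.5491 -0.2238  1.4153] 94.7
top rim band [ 0.5642 -0.2539  0.0828] -148.9
scene rim band [ 0.5421 -0.2282  0.0695] -137.7
```

```bash
cat > m3.py <<'E'
from h import *
T=grad(cv2.imread("pics/top0.png")[:,:,::-1].copy());S=grad(cv2.imread("pics/scene0.png")[:,:,::-1].copy())
for n in("top","scene"):
    R=cv2.Rodrigues(cal(n)['rvec'])[0];print(n,"cam at",(-R.T@cal(n)['tvec']).round(3))
# radial edge picking: per angle find subpixel bright->dark peak near outer & inner rim, robust circle fit
from scipy.optimize import least_squares
for n,g in(("top",T),("scene",S)):
  for lab,r0,sg in(("outer",.070,1),("inner",.066,-1)):
    c=np.array([.5455,-.227])
    for it in range(3):
        N=180;rs=np.arange(r0-.005,r0+.0051,.0005);prof=np.array([samp(g,proj(n,circ(*c,.078,q,N))) for q in rs])
        d=-sg*np.diff(prof,axis=0) # outer: bright inside->dark outside
        k=d.argmax(0);m=d.max(0)>2.0
        a=np.arange(N)*2*np.pi/N;rr=(rs[k]+rs[k]+.0005)/2
        P=np.c_[c[0]+rr*np.cos(a),c[1]+rr*np.sin(a)][m]
        o=least_squares(lambda q:np.hypot(P[:,0]-q[0],P[:,1]-q[1])-q[2],[*c,r0],loss='soft_l1',f_scale=.0007);c=o.x[:2]
    print(n,lab,o.x.round(4),m.sum(),np.median(abs(o.fun)).round(5))
E
python3 m3.py
```

```text
top cam at [ 0.406 -0.036  1.025]
scene cam at [1.153 0.064 0.919]
top outer [ 0.5423 -0.2233  0.0664] 69 0.00048
top inner [ 0.5449 -0.227   0.0646] 127 0.00058
scene outer [ 0.5466 -0.2264  0.0701] 66 0.00053
scene inner [ 0.5453 -0.2263  0.0643] 150 0.00059
```

Tin: the inner-rim fits of both cameras agree at ≈(0.545,-0.2265), and the sockets give the same, with direction 1.413 rad. Round slot is ≈(0.5494,-0.1967), bottle (0.661,0.015), lids (0.584,0.2107). I'll write the move helper.

```bash
cat > go.py <<'E'
from h import *
from scipy.spatial.transform import Rotation as Ro
import sys
# usage: go.py x y z yaw(deg of tool y)
x,y,z,yaw=map(float,sys.argv[1:5]);s=r.sense();R=s['ee_rot'];a=np.radians(yaw)
ty=np.array([np.cos(a),np.sin(a),0]);tx=np.array([0,0,-1.]);Rt=np.c_[tx,ty,np.cross(tx,ty)]
print("t",s['time_s'],"tcp",s['tcp_pos'].round(4),"yaw",np.degrees(np.arctan2(R[1,1],R[0,1])).round(2),"w",round(s['gripper_width']*.087,4),"F",s['wrist_force'].round(1),"tilt",np.degrees(np.arccos(-R[2,0])).round(2))
print("turn",Ro.from_matrix(R.T@Rt).as_rotvec(degrees=True).round(2),"shift",(R.T@(np.array([x,y,z])-s['tcp_pos'])).round(4),"j",s['joints'].round(1))
E
python3 go.py .661 .015 .13 171
```

```text
t 0.1 tcp [ 0.2568 -0.5692  0.2296] yaw 114.27 w 0.0865 F [-0.2  0.3 -0.2] tilt 0.11
turn [-5.673e+01  5.000e-02 -1.100e-01] shift [0.1003 0.3663 0.6086] j [-50.9  22.1   0.4  -0.  -68.4 -14.8]
```

Emit:
{"method": "move_arm", "body": {"increments": [-56.7,0,0,0.1,0.366,0.608,0.08,-56.7,0,0,0.1,0.366,0.608,0.08,-56.7,0,0,0.1,0.366,0.608,0.08,-56.7,0,0,0.1,0.366,0.608,0.08,-56.7,0,0,0.1,0.366,0.608,0.08,-56.7,0,0,0.1,0.366,0.608,0.08,-56.7,0,0,0.1,0.366,0.608,0.08,-56.7,0,0,0.1,0.366,0.608,0.08,-56.7,0,0,0.1,0.366,0.608,0.08,-56.7,0,0,0.1,0.366,0.608,0.08,-56.7,0,0,0.1,0.366,0.608,0.08,-56.7,0,0,0.1,0.366,0.608,0.08]}}

```text
time_s: 1.1
tcp_pos: [0.5392, -0.1605, 0.1603]
ee_rot: [[-0.001, -0.988, 0.157], [0.0, 0.157, 0.988], [-1.0, 0.001, 0.0]]
wrist_force: [1.0, -0.8, -0.2]
gripper_width: 0.917
```

```bash
python3 go.py .661 .015 .13 171
```

```text
t 1.1 tcp [ 0.5392 -0.1605  0.1603] yaw 170.99 w 0.0798 F [ 1.  -0.8 -0.2] tilt 0.04
turn [-0.01  0.   -0.04] shift [ 0.0302 -0.0929  0.1924] j [ -0.1  19.5 -14.2  -0.  -56.3  -8.9]
```

Emit:
{"method": "move_arm", "body": {"increments": [0,0,0,0.03,-0.09,0.19,0.08,0,0,0,0.03,-0.09,0.19,0.08,0,0,0,0.03,-0.09,0.19,0.08,0,0,0,0.03,-0.09,0.19,0.08,0,0,0,0.03,-0.09,0.19,0.08,0,0,0,0.03,-0.09,0.19,0.08,0,0,0,0.03,-0.09,0.19,0.08,0,0,0,0.03,-0.09,0.19,0.08]}}

```text
time_s: 1.77
tcp_pos: [0.6567, 0.0111, 0.1299]
ee_rot: [[-0.002, -0.988, 0.156], [-0.0, 0.156, 0.988], [-1.0, 0.002, -0.001]]
wrist_force: [0.1, -0.5, -0.3]
gripper_width: 0.918
```

```bash
python3 go.py .661 .015 .03 171; python3 - <<'E'
from h import *
for n in("scene","top"):
    im=r.capture(n); cv2.imwrite(f"pics/{n}1.png",im[:,:,::-1])
E
```

```text
t 1.7667 tcp [0.6567 0.0111 0.1299] yaw 171.02 w 0.0799 F [ 0.1 -0.5 -0.3] tilt 0.12
turn [ 0.02 -0.04 -0.11] shift [ 0.0999 -0.0038  0.0046] j [ 15.   29.7  -2.2  -0.  -58.2 -24. ]
```

View pics/scene1.png

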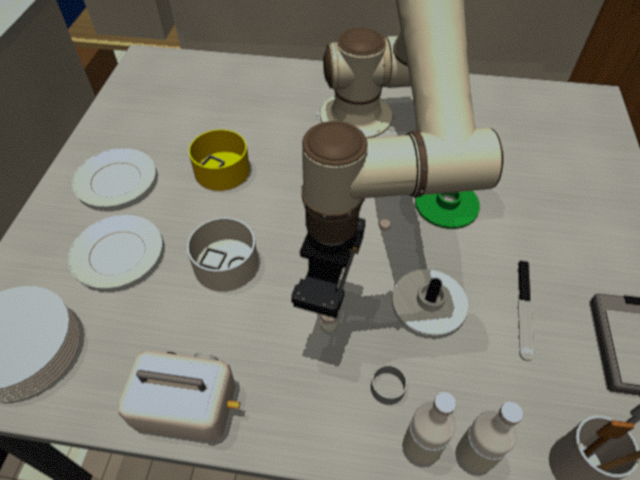

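The gripper is right above the bottle, at about (329,318), and the jar is clear. Going down.

Emit:
{"method": "move_arm", "body": {"increments": [0,0,0,0.02,-0.003,0.004,0.08,0,0,0,0.04,-0.004,0.0045,0.08,0,0,0,0.06,-0.004,0.0045,0.08,0,0,0,0.08,-0.004,0.0045,0.08,0,0,0,0.09,-0.004,0.0045,0.08,0,0,0,0.1,-0.004,0.0045,0.08,0,0,0,0.1,-0.004,0.0045,0.08,0,0,0,0.1,-0.004,0.0045,0.08,0,0,0,0.1,-0.004,0.0045,0.08]}}

```text
time_s: 2.62
tcp_pos: [0.6629, 0.0147, 0.0322]
ee_rot: [[0.002, -0.988, 0.157], [0.0, 0.157, 0.988], [-1.0, -0.002, 0.001]]
wrist_force: [0.7, -0.3, 0.7]
gripper_width: 0.918
```

```bash
python3 go.py .661 .015 .03 171; python3 - <<'E'
from h import *
o=[]
for n,b in(("scene",(270,250,120,120)),("top",(220,130,120,120))):
    im=r.capture(n)[:,:,::-1].copy(); cv2.imwrite(f"pics/{n}2.png",im)
    x,y,w,h=b;o.append(cv2.resize(im[y:y+h,x:x+w],(400,400),interpolation=cv2.INTER_CUBIC))
cv2.imwrite("pics/c2.png",np.hstack(o))
E
```

```text
t 2.6167 tcp [0.6629 0.0147 0.0322] yaw 170.98 w 0.0799 F [ 0.7 -0.3  0.7] tilt 0.14
turn [-0.02  0.04  0.13] shift [ 0.0022  0.0019 -0.    ] j [ 15.2  36.1  -6.6   0.  -47.1 -24.3]
```

View pics/c2.png

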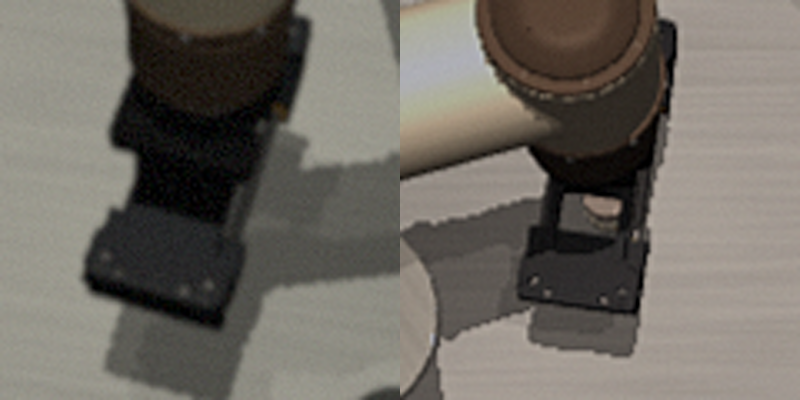

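The bottle cap shows between the fingers (top crop ≈(602,205)). Closing.

Emit:
{"method": "move_arm", "body": {"increments": [0,0,0,0.001,0,0,0.06,0,0,0,0.001,0,0,0.04,0,0,0,0.001,0,0,0.02,0,0,0,0.001,0,0,0.02,0,0,0,0.001,0,0,0.02,0,0,0,0.001,0,0,0.02,0,0,0,0.001,0,0,0.02,0,0,0,0.001,0,0,0.02,0,0,0,0.001,0,0,0.02,0,0,0,0.001,0,0,0.02]}}

```text
time_s: 3.55
tcp_pos: [0.662, 0.0149, 0.0297]
ee_rot: [[-0.0, -0.988, 0.157], [-0.0, 0.157, 0.988], [-1.0, 0.0, -0.0]]
wrist_force: [-0.2, -0.6, -0.2]
gripper_width: 0.381
```

```bash
python3 go.py .661 .015 .155 171
```

```text
t 3.55 tcp [0.662  0.0149 0.0297] yaw 170.98 w 0.0332 F [-0.2 -0.6 -0.2] tilt 0.01
turn [-0.02 -0.   -0.01] shift [-0.1253  0.001  -0.    ] j [ 15.3  36.3  -6.7  -0.  -47.  -24.3]
```

Emit:
{"method": "move_arm", "body": {"increments": [0,0,0,-0.01,0,0,0.02,0,0,0,-0.03,0,0,0.02,0,0,0,-0.055,0,0,0.02,0,0,0,-0.08,0,0,0.02,0,0,0,-0.1,0,0,0.02,0,0,0,-0.115,0,0,0.02,0,0,0,-0.125,0,0,0.02,0,0,0,-0.125,0,0,0.02,0,0,0,-0.125,0,0,0.02,0,0,0,-0.125,0,0,0.02]}}

```text
time_s: 4.38
tcp_pos: [0.6611, 0.0148, 0.1534]
ee_rot: [[-0.003, -0.988, 0.157], [-0.0, 0.157, 0.988], [-1.0, 0.003, -0.001]]
wrist_force: [1.3, 0.3, -1.4]
gripper_width: 0.383
```

```bash
python3 go.py .5494 -.1967 .155 171
```

```text
t 4.3833 tcp [0.6611 0.0148 0.1534] yaw 170.96 w 0.0334 F [ 1.3  0.3 -1.4] tilt 0.15
turn [-0.04 -0.03 -0.15] shift [-0.0013  0.0771 -0.2264] j [ 15.3  28.9   0.1  -0.  -61.3 -24.3]
```

Emit:
{"method": "move_arm", "body": {"increments": [0,0,0,0,0.005,-0.015,0.02,0,0,0,0,0.015,-0.045,0.02,0,0,0,0,0.027,-0.08,0.02,0,0,0,0,0.039,-0.115,0.02,0,0,0,0,0.051,-0.15,0.02,0,0,0,0,0.063,-0.185,0.02,0,0,0,0,0.071,-0.21,0.02,0,0,0,0,0.076,-0.222,0.02,0,0,0,0,0.077,-0.226,0.02,0,0,0,0,0.077,-0.226,0.02,0,0,0,0,0.077,-0.226,0.02,0,0,0,0,0.077,-0.226,0.02]}}

```text
time_s: 5.38
tcp_pos: [0.5512, -0.1953, 0.1545]
ee_rot: [[-0.0, -0.988, 0.155], [0.0, 0.155, 0.988], [-1.0, 0.0, 0.0]]
wrist_force: [1.0, 0.4, -1.0]
gripper_width: 0.385
```

```bash
python3 go.py .5494 -.1967 .0337 171; python3 - <<'E'
from h import *
o=[]
for n,b in(("scene",(170,150,120,120)),("top",(330,170,120,120))):
    im=r.capture(n)[:,:,::-1].copy(); cv2.imwrite(f"pics/{n}3.png",im)
    x,y,w,h=b;o.append(cv2.resize(im[y:y+h,x:x+w],(400,400),interpolation=cv2.INTER_CUBIC))
cv2.imwrite("pics/c3.png",np.hstack(o))
E
```

```text
t 5.3833 tcp [ 0.5512 -0.1953  0.1545] yaw 171.07 w 0.0335 F [ 1.   0.4 -1. ] tilt 0.01
turn [ 0.07  0.   -0.  ] shift [ 0.1208  0.0015 -0.0017] j [ -3.7  21.8 -11.5  -0.  -56.6  -5.3]
```

View pics/c3.png

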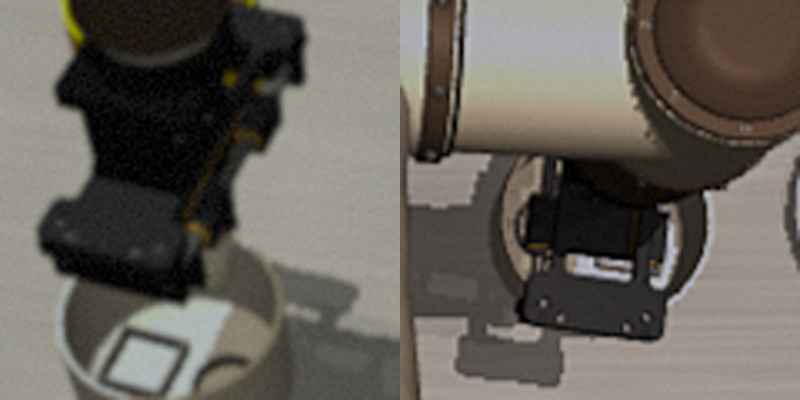

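Emit:
{"method": "move_arm", "body": {"increments": [0,0,0,0.015,0.001,-0.001,0.02,0,0,0,0.03,0.0015,-0.0015,0.02,0,0,0,0.045,0.0015,-0.0015,0.02,0,0,0,0.06,0.0015,-0.0015,0.02,0,0,0,0.075,0.0015,-0.0015,0.02,0,0,0,0.085,0.0015,-0.0015,0.02,0,0,0,0.095,0.0015,-0.0015,0.02,0,0,0,0.1,0.0015,-0.0015,0.02,0,0,0,0.1,0.0015,-0.0015,0.02,0,0,0,0.1,0.0015,-0.0015,0.02,0,0,0,0.1,0.0015,-0.0015,0.02]}}

```text
time_s: 6.4
tcp_pos: [0.5495, -0.1976, 0.0556]
ee_rot: [[0.002, -0.988, 0.156], [-0.0, 0.156, 0.988], [-1.0, -0.002, -0.0]]
wrist_force: [-0.3, 0.9, -0.1]
gripper_width: 0.383
```

```bash
python3 go.py .5494 -.1967 .0337 171; python3 - <<'E'
from h import *
o=[]
for n,b in(("scene",(170,190,100,100)),("top",(340,185,100,100))):
    im=r.capture(n)[:,:,::-1].copy(); cv2.imwrite(f"pics/{n}4.png",im)
    x,y,w,h=b;o.append(cv2.resize(im[y:y+h,x:x+w],(400,400),interpolation=cv2.INTER_CUBIC))
cv2.imwrite("pics/c4.png",np.hstack(o))
E
```

```text
t 6.4 tcp [ 0.5495 -0.1976  0.0556] yaw 171.0 w 0.0333 F [-0.3  0.9 -0.1] tilt 0.1
turn [-0.  -0.   0.1] shift [0.0219 0.0003 0.0008] j [ -3.9  28.4 -17.7   0.  -43.9  -5.1]
```

View pics/c4.png

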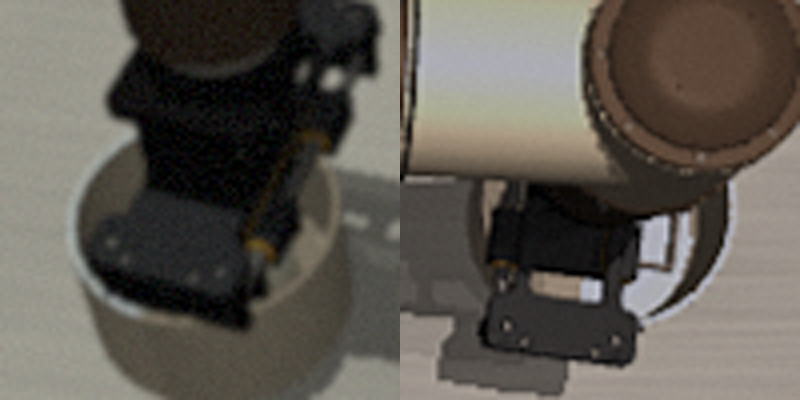

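The gripper is inside the tin over the round side and clear of the rim. Lowering slowly.

Emit:
{"method": "move_arm", "body": {"increments": [0,0,0,0.003,0,0,0.02,0,0,0,0.006,0,0,0.02,0,0,0,0.009,0,0,0.02,0,0,0,0.012,0,0,0.02,0,0,0,0.014,0,0,0.02,0,0,0,0.014,0,0,0.02,0,0,0,0.014,0,0,0.02,0,0,0,0.014,0,0,0.02]}}

```text
time_s: 7.17
tcp_pos: [0.5489, -0.1975, 0.0408]
ee_rot: [[0.0, -0.988, 0.157], [-0.0, 0.157, 0.988], [-1.0, -0.0, -0.0]]
wrist_force: [0.1, -0.2, -0.8]
gripper_width: 0.383
```

```bash
python3 go.py .5494 -.1967 .0337 171
```

```text
t 7.1667 tcp [ 0.5489 -0.1975  0.0408] yaw 170.99 w 0.0333 F [ 0.1 -0.2 -0.8] tilt 0.01
turn [-0.01 -0.    0.01] shift [ 0.0071 -0.0003  0.0009] j [ -3.9  29.5 -18.4   0.  -42.1  -5.1]
```

The bottle is below the ring's top with no contact force, so it is in the socket.

Emit:
{"method": "move_arm", "body": {"increments": [0,0,0,0.002,0,0,0.02,0,0,0,0.004,0,0,0.02,0,0,0,0.006,0,0,0.02,0,0,0,0.007,0,0,0.02,0,0,0,0.007,0,0,0.02,0,0,0,0.007,0,0,0.02]}}

```text
time_s: 7.67
tcp_pos: [0.5488, -0.1975, 0.0337]
ee_rot: [[0.0, -0.988, 0.157], [0.0, 0.157, 0.988], [-1.0, -0.0, 0.0]]
wrist_force: [1.0, 0.2, -0.2]
gripper_width: 0.385
```

```bash
python3 go.py .5494 -.1967 .0337 171
```

```text
t 7.6667 tcp [ 0.5488 -0.1975  0.0337] yaw 170.98 w 0.0335 F [ 1.   0.2 -0.2] tilt 0.0
turn [-0.02  0.    0.  ] shift [ 0.     -0.0004  0.0009] j [ -3.9  30.1 -18.7  -0.  -41.2  -5.1]
```

Emit:
{"method": "move_arm", "body": {"increments": [0,0,0,0.0005,0,0,0.034,0,0,0,0.0005,0,0,0.036,0,0,0,0.0005,0,0,0.04,0,0,0,0.0005,0,0,0.044,0,0,0,0.0005,0,0,0.048,0,0,0,0.0005,0,0,0.048,0,0,0,0.0005,0,0,0.048,0,0,0,0.0005,0,0,0.048]}}

```text
time_s: 8.33
tcp_pos: [0.5488, -0.1975, 0.0332]
ee_rot: [[-0.0, -0.988, 0.157], [0.0, 0.157, 0.988], [-1.0, 0.0, -0.0]]
wrist_force: [-0.2, 0.3, -0.6]
gripper_width: 0.542
```

Emit:
{"method": "move_arm", "body": {"increments": [0,0,0,-0.01,0,0,0.048,0,0,0,-0.025,0,0,0.048,0,0,0,-0.045,0,0,0.048,0,0,0,-0.07,0,0,0.048,0,0,0,-0.1,0,0,0.048,0,0,0,-0.13,0,0,0.048,0,0,0,-0.16,0,0,0.048,0,0,0,-0.16,0,0,0.048]}}

```text
time_s: 9.0
tcp_pos: [0.5525, -0.1986, 0.2015]
ee_rot: [[0.014, -0.988, 0.155], [-0.004, 0.155, 0.988], [-1.0, -0.014, -0.001]]
wrist_force: [0.6, -0.3, 0.8]
gripper_width: 0.552
```

```bash
python3 go.py .584 .2107 .19 171
```

```text
t 9.0 tcp [ 0.5525 -0.1986  0.2015] yaw 171.07 w 0.0481 F [ 0.6 -0.3  0.8] tilt 0.83
turn [ 0.07 -0.08  0.83] shift [0.0104 0.0326 0.4092] j [ -3.9  19.2  -8.2   0.2 -61.7  -5.1]
```

Emit:
{"method": "move_arm", "body": {"increments": [0,0,0,0.01,0.032,0.405,0.06,0,0,0,0.01,0.032,0.405,0.06,0,0,0,0.01,0.032,0.405,0.06,0,0,0,0.01,0.032,0.405,0.06,0,0,0,0.01,0.032,0.405,0.06,0,0,0,0.01,0.032,0.405,0.06,0,0,0,0.01,0.032,0.405,0.06,0,0,0,0.01,0.032,0.405,0.06,0,0,0,0.01,0.032,0.405,0.06,0,0,0,0.01,0.032,0.405,0.06,0,0,0,0.01,0.032,0.405,0.06,0,0,0,0.01,0.032,0.405,0.06]}}

```text
time_s: 10.0
tcp_pos: [0.5804, 0.2093, 0.1833]
ee_rot: [[-0.0, -0.988, 0.154], [-0.0, 0.154, 0.988], [-1.0, 0.0, -0.0]]
wrist_force: [-0.3, -0.2, -0.1]
gripper_width: 0.688
```

```bash
python3 go.py .584 .2107 .065 171; python3 - <<'E'
from h import *
o=[]
for n,b in(("scene",(170,200,100,100)),("top",(340,185,100,100))):
    im=r.capture(n)[:,:,::-1].copy(); cv2.imwrite(f"pics/{n}5.png",im)
    x,y,w,h=b;o.append(cv2.resize(im[y:y+h,x:x+w],(400,400),interpolation=cv2.INTER_CUBIC))
cv2.imwrite("pics/c5.png",np.hstack(o))
E
```

```text
t 10.0 tcp [0.5804 0.2093 0.1833] yaw 171.15 w 0.0598 F [-0.3 -0.2 -0.1] tilt 0.01
turn [ 0.15 -0.   -0.  ] shift [ 0.1183 -0.0033  0.0019] j [ 34.8  23.3  -4.7   0.  -62.1 -43.7]
```

View pics/c5.png

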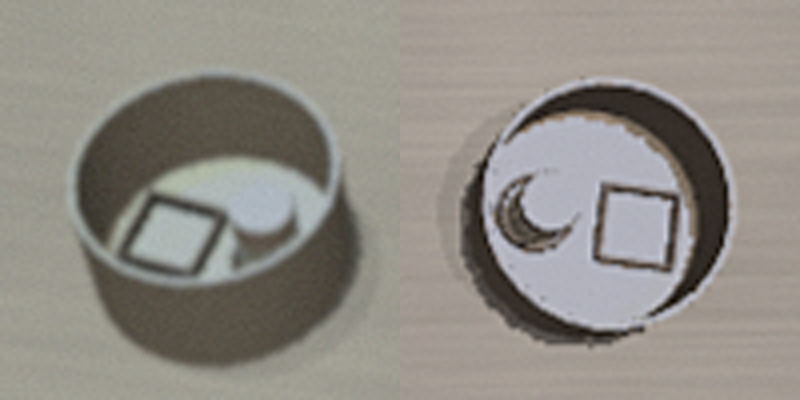

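View pics/scene5.png

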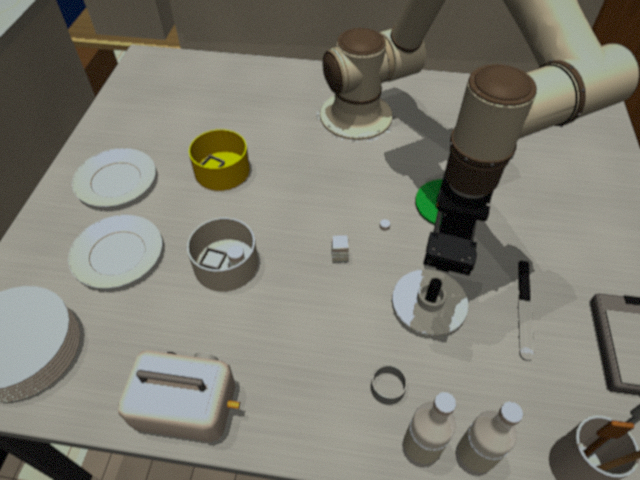

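The bottle stands upright in the round socket (scene crop cap at ≈(262,207), level). The gripper is above the lids; descending on the knob.

Emit:
{"method": "move_arm", "body": {"increments": [0,0,0,0.01,-0.002,0.001,0.06,0,0,0,0.03,-0.002,0.001,0.06,0,0,0,0.055,-0.002,0.001,0.06,0,0,0,0.08,-0.002,0.001,0.06,0,0,0,0.1,-0.002,0.001,0.06,0,0,0,0.11,-0.002,0.001,0.06,0,0,0,0.115,-0.002,0.001,0.06,0,0,0,0.115,-0.002,0.001,0.06,0,0,0,0.115,-0.002,0.001,0.06,0,0,0,0.115,-0.002,0.001,0.06]}}

```text
time_s: 10.93
tcp_pos: [0.5838, 0.2085, 0.0698]
ee_rot: [[0.003, -0.988, 0.157], [0.001, 0.157, 0.988], [-1.0, -0.002, 0.002]]
wrist_force: [-0.5, 0.2, 0.8]
gripper_width: 0.69
```

```bash
python3 go.py .584 .2107 .065 171; python3 - <<'E'
from h import *
o=[]
for n,b in(("scene",(370,220,120,120)),("top",(140,160,120,120))):
    im=r.capture(n)[:,:,::-1].copy(); cv2.imwrite(f"pics/{n}6.png",im)
    x,y,w,h=b;o.append(cv2.resize(im[y:y+h,x:x+w],(400,400),interpolation=cv2.INTER_CUBIC))
cv2.imwrite("pics/c6.png",np.hstack(o))
E
```

```text
t 10.9333 tcp [0.5838 0.2085 0.0698] yaw 170.98 w 0.0601 F [-0.5  0.2  0.8] tilt 0.17
turn [-0.02  0.1   0.13] shift [0.0048 0.0002 0.0022] j [ 34.6  30.1 -11.7   0.  -48.1 -43.6]
```

View pics/c6.png

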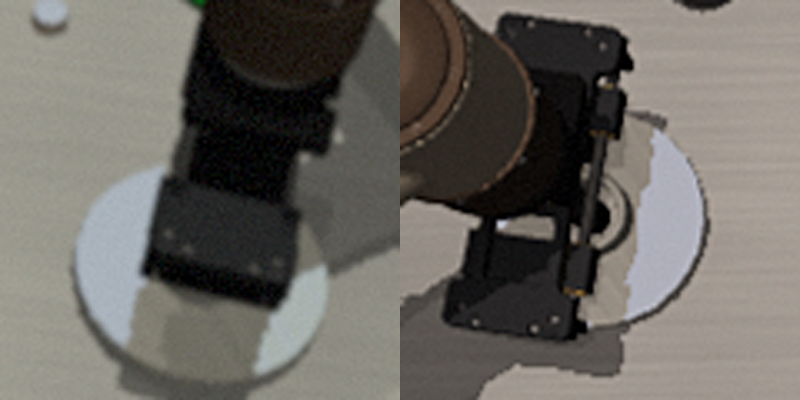

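Emit:
{"method": "move_arm", "body": {"increments": [0,0,0,0.002,0,0.002,0.06,0,0,0,0.003,0,0.002,0.06,0,0,0,0.003,0,0.002,0.04,0,0,0,0.003,0,0.002,0.03,0,0,0,0.003,0,0.002,0.01,0,0,0,0.003,0,0.002,0.01,0,0,0,0.003,0,0.002,0.01,0,0,0,0.003,0,0.002,0.01,0,0,0,0.003,0,0.002,0.01,0,0,0,0.003,0,0.002,0.01,0,0,0,0.003,0,0.002,0.01,0,0,0,0.003,0,0.002,0.01]}}

```text
time_s: 12.03
tcp_pos: [0.5834, 0.2102, 0.0653]
ee_rot: [[0.0, -0.988, 0.157], [0.0, 0.157, 0.988], [-1.0, -0.0, 0.0]]
wrist_force: [1.1, -1.5, -0.6]
gripper_width: 0.268
```

```bash
python3 go.py .584 .2107 .19 171
```

```text
t 12.0333 tcp [0.5834 0.2102 0.0653] yaw 170.99 w 0.0233 F [ 1.1 -1.5 -0.6] tilt 0.03
turn [-0.01  0.01  0.02] shift [-0.1247 -0.0006  0.0006] j [ 34.8  30.5 -11.7   0.  -47.7 -43.8]
```

Emit:
{"method": "move_arm", "body": {"increments": [0,0,0,-0.005,0,0,0.01,0,0,0,-0.015,0,0,0.01,0,0,0,-0.03,0,0,0.01,0,0,0,-0.05,0,0,0.01,0,0,0,-0.07,0,0,0.01,0,0,0,-0.09,0,0,0.01,0,0,0,-0.105,0,0,0.01,0,0,0,-0.115,0,0,0.01,0,0,0,-0.12,0,0,0.01,0,0,0,-0.12,0,0,0.01,0,0,0,-0.12,0,0,0.01]}}

```text
time_s: 12.95
tcp_pos: [0.5824, 0.2099, 0.1844]
ee_rot: [[-0.002, -0.988, 0.157], [-0.0, 0.157, 0.988], [-1.0, 0.002, -0.001]]
wrist_force: [-0.1, -0.3, -4.3]
gripper_width: 0.268
```

```bash
python3 go.py .5447 -.2263 .185 171; python3 - <<'E'
from h import *
for n in("scene","top"):
    im=r.capture(n)[:,:,::-1].copy(); cv2.imwrite(f"pics/{n}7.png",im)
E
```

```text
t 12.95 tcp [0.5824 0.2099 0.1844] yaw 170.96 w 0.0233 F [-0.1 -0.3 -4.3] tilt 0.11
turn [-0.04 -0.04 -0.1 ] shift [-4.000e-04 -3.130e-02 -4.367e-01] j [ 34.8  23.5  -4.2  -0.  -62.5 -43.8]
```

View pics/scene7.png

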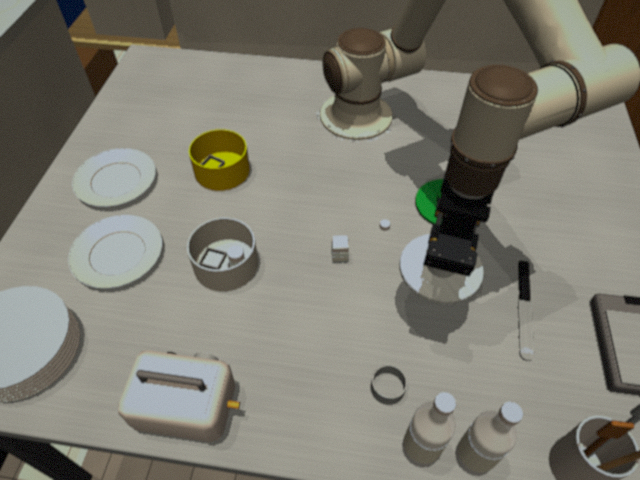

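Both lids are held (4.3 N, plate level in view). Carrying them over.

Emit:
{"method": "move_arm", "body": {"increments": [0,0,0,0,0,-0.005,0.01,0,0,0,0,-0.001,-0.015,0.01,0,0,0,0,-0.002,-0.032,0.01,0,0,0,0,-0.004,-0.055,0.01,0,0,0,0,-0.006,-0.08,0.01,0,0,0,0,-0.008,-0.11,0.01,0,0,0,0,-0.01,-0.14,0.01,0,0,0,0,-0.012,-0.17,0.01,0,0,0,0,-0.014,-0.2,0.01,0,0,0,0,-0.016,-0.225,0.01,0,0,0,0,-0.018,-0.245,0.01,0,0,0,0,-0.019,-0.26,0.01]}}

```text
time_s: 14.05
tcp_pos: [0.5598, -0.053, 0.1853]
ee_rot: [[-0.001, -0.987, 0.159], [-0.001, 0.159, 0.987], [-1.0, 0.001, -0.001]]
wrist_force: [0.7, -0.2, -4.4]
gripper_width: 0.266
```

```bash
python3 go.py .5447 -.2263 .185 171
```

```text
t 14.05 tcp [ 0.5598 -0.053   0.1853] yaw 170.84 w 0.0231 F [ 0.7 -0.2 -4.4] tilt 0.06
turn [-0.16 -0.04 -0.04] shift [ 0.0004 -0.0127 -0.1735] j [ 11.1  18.1 -12.3   0.  -59.6 -20.3]
```

Emit:
{"method": "move_arm", "body": {"increments": [0,0,0,0,-0.001,-0.012,0.01,0,0,0,0,-0.002,-0.028,0.01,0,0,0,0,-0.003,-0.05,0.01,0,0,0,0,-0.005,-0.075,0.01,0,0,0,0,-0.007,-0.1,0.01,0,0,0,0,-0.009,-0.125,0.01,0,0,0,0,-0.011,-0.145,0.01,0,0,0,0,-0.012,-0.16,0.01,0,0,0,0,-0.0125,-0.17,0.01,0,0,0,0,-0.0125,-0.173,0.01,0,0,0,0,-0.0125,-0.174,0.01,0,0,0,0,-0.0125,-0.174,0.01]}}

```text
time_s: 15.05
tcp_pos: [0.546, -0.2232, 0.1852]
ee_rot: [[-0.0, -0.988, 0.157], [0.0, 0.157, 0.988], [-1.0, 0.0, 0.0]]
wrist_force: [0.5, 0.5, -4.3]
gripper_width: 0.267
```

```bash
python3 go.py .5447 -.2263 .148 171; python3 - <<'E'
from h import *
o=[]
for n,b in(("scene",(150,150,140,140)),("top",(320,165,140,140))):
    im=r.capture(n)[:,:,::-1].copy(); cv2.imwrite(f"pics/{n}8.png",im)
    x,y,w,h=b;o.append(cv2.resize(im[y:y+h,x:x+w],(400,400),interpolation=cv2.INTER_CUBIC))
cv2.imwrite("pics/c8.png",np.hstack(o))
E
```

```text
t 15.05 tcp [ 0.546  -0.2232  0.1852] yaw 170.98 w 0.0232 F [ 0.5  0.5 -4.3] tilt 0.02
turn [-0.02  0.01 -0.01] shift [ 0.0372  0.0008 -0.0033] j [ -6.5  20.7  -8.5  -0.  -60.9  -2.5]
```

View pics/c8.png

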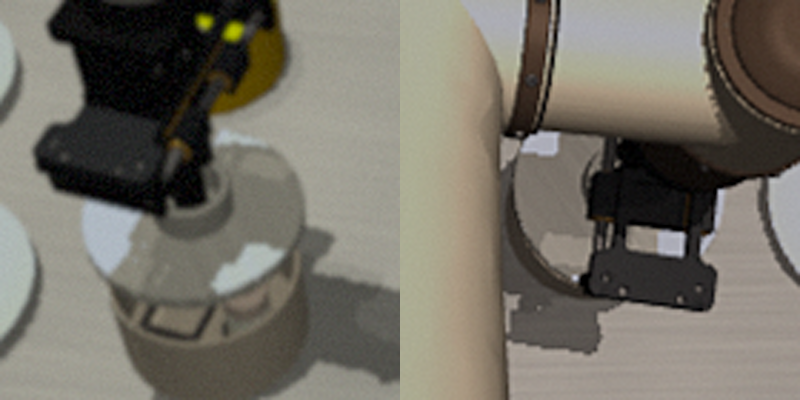

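The lids are level above the tin. Lowering to just above the rim.

Emit:
{"method": "move_arm", "body": {"increments": [0,0,0,0.005,0.0005,-0.001,0.01,0,0,0,0.012,0.0005,-0.002,0.01,0,0,0,0.02,0.0005,-0.002,0.01,0,0,0,0.026,0.0005,-0.002,0.01,0,0,0,0.031,0.0005,-0.002,0.01,0,0,0,0.034,0.0005,-0.002,0.01,0,0,0,0.034,0.0005,-0.002,0.01,0,0,0,0.034,0.0005,-0.002,0.01,0,0,0,0.034,0.0005,-0.002,0.01]}}

```text
time_s: 15.9
tcp_pos: [0.5457, -0.2254, 0.1516]
ee_rot: [[0.001, -0.988, 0.157], [-0.0, 0.157, 0.988], [-1.0, -0.001, -0.0]]
wrist_force: [0.0, -1.1, -4.7]
gripper_width: 0.27
```

```bash
python3 go.py .5447 -.2263 .1313 171; python3 - <<'E'
from h import *
o=[]
for n,b in(("scene",(160,180,110,110)),("top",(330,175,110,110))):
    im=r.capture(n)[:,:,::-1].copy(); cv2.imwrite(f"pics/{n}9.png",im)
    x,y,w,h=b;o.append(cv2.resize(im[y:y+h,x:x+w],(400,400),interpolation=cv2.INTER_CUBIC))
cv2.imwrite("pics/c9.png",np.hstack(o))
E
```

```text
t 15.9 tcp [ 0.5457 -0.2254  0.1516] yaw 170.99 w 0.0235 F [ 0.  -1.1 -4.7] tilt 0.05
turn [-0.01 -0.01  0.05] shift [ 0.0203  0.0009 -0.001 ] j [ -6.7  22.5 -10.9   0.  -56.5  -2.3]
```

View pics/c9.png

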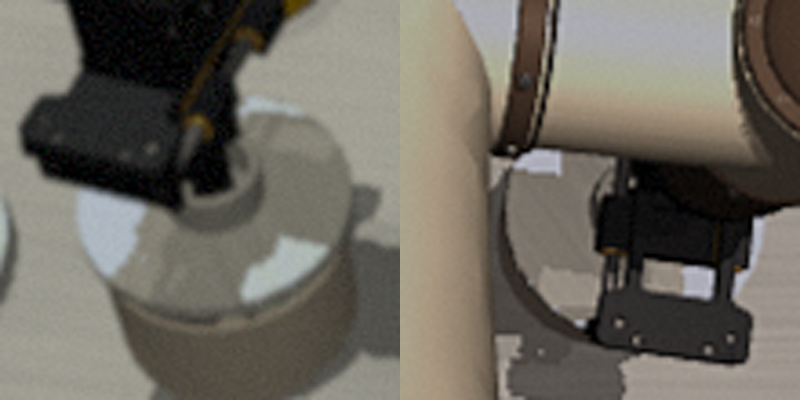

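Emit:
{"method": "move_arm", "body": {"increments": [0,0,0,0.002,0.001,-0.001,0.01,0,0,0,0.004,0.001,-0.001,0.01,0,0,0,0.006,0.001,-0.001,0.01,0,0,0,0.008,0.001,-0.001,0.01,0,0,0,0.01,0.001,-0.001,0.01,0,0,0,0.012,0.001,-0.001,0.01,0,0,0,0.012,0.001,-0.001,0.01,0,0,0,0.012,0.001,-0.001,0.01]}}

```text
time_s: 16.67
tcp_pos: [0.5442, -0.2261, 0.1391]
ee_rot: [[-0.0, -0.988, 0.157], [0.0, 0.157, 0.988], [-1.0, 0.0, -0.0]]
wrist_force: [0.2, 0.2, -4.3]
gripper_width: 0.268
```

```bash
python3 go.py .5447 -.2263 .1313 171
```

```text
t 16.6667 tcp [ 0.5442 -0.2261  0.1391] yaw 170.98 w 0.0233 F [ 0.2  0.2 -4.3] tilt 0.02
turn [-0.02 -0.   -0.02] shift [ 0.0078 -0.0005 -0.0001] j [ -6.8  23.2 -11.9   0.  -54.9  -2.2]
```

The plug is about 4 mm into the mouth with no contact. Continuing down.

Emit:
{"method": "move_arm", "body": {"increments": [0,0,0,0.001,0,0,0.01,0,0,0,0.002,0,0,0.01,0,0,0,0.0035,0,0,0.01,0,0,0,0.005,0,0,0.01,0,0,0,0.006,0,0,0.01,0,0,0,0.0065,0,0,0.01,0,0,0,0.0065,0,0,0.01,0,0,0,0.0065,0,0,0.01]}}

```text
time_s: 17.33
tcp_pos: [0.5443, -0.2262, 0.1328]
ee_rot: [[-0.0, -0.988, 0.157], [-0.0, 0.157, 0.988], [-1.0, 0.0, -0.0]]
wrist_force: [-0.1, 0.9, -3.5]
gripper_width: 0.267
```

```bash
python3 go.py .5447 -.2263 .1313 171
```

```text
t 17.3333 tcp [ 0.5443 -0.2262  0.1328] yaw 170.98 w 0.0233 F [-0.1  0.9 -3.5] tilt 0.0
turn [-0.02 -0.   -0.  ] shift [ 0.0015 -0.0004 -0.0001] j [ -6.8  23.5 -12.4   0.  -54.1  -2.2]
```

Emit:
{"method": "move_arm", "body": {"increments": [0,0,0,0.0005,0,0,0.01,0,0,0,0.001,0,0,0.01,0,0,0,0.0015,0,0,0.01,0,0,0,0.002,0,0,0.01,0,0,0,0.002,0,0,0.01,0,0,0,0.002,0,0,0.01]}}

```text
time_s: 17.83
tcp_pos: [0.5443, -0.2261, 0.1313]
ee_rot: [[0.0, -0.988, 0.156], [-0.0, 0.156, 0.988], [-1.0, -0.0, -0.0]]
wrist_force: [-0.9, 1.4, 0.8]
gripper_width: 0.269
```

```bash
python3 go.py .5447 -.2263 .1313 171; python3 - <<'E'
from h import *
o=[]
for n,b in(("scene",(160,180,110,110)),("top",(330,175,110,110))):
    im=r.capture(n)[:,:,::-1].copy(); cv2.imwrite(f"pics/{n}10.png",im)
    x,y,w,h=b;o.append(cv2.resize(im[y:y+h,x:x+w],(400,400),interpolation=cv2.INTER_CUBIC))
cv2.imwrite("pics/c10.png",np.hstack(o))
E
```

```text
t 17.8333 tcp [ 0.5443 -0.2261  0.1313] yaw 171.0 w 0.0234 F [-0.9  1.4  0.8] tilt 0.02
turn [-0.   -0.01  0.02] shift [ 0.     -0.0004 -0.0001] j [ -6.8  23.6 -12.5   0.  -53.9  -2.2]
```

View pics/c10.png

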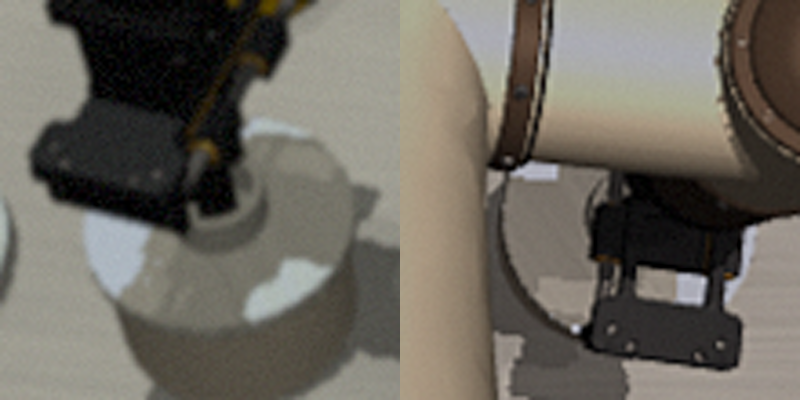

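The wrist force went from −4.3 to +0.8 N at exactly the seated height, so the inner lid is seated. Releasing, then rising straight up.

Emit:
{"method": "move_arm", "body": {"increments": [0,0,0,0,0,0,0.03,0,0,0,0,0,0,0.04,0,0,0,0,0,0,0.06,0,0,0,0,0,0,0.087,0,0,0,0,0,0,0.087,0,0,0,0,0,0,0.087,0,0,0,0,0,0,0.087,0,0,0,0,0,0,0.087,0,0,0,0,0,0,0.087,0,0,0,0,0,0,0.087]}}

```text
time_s: 18.77
tcp_pos: [0.5443, -0.2262, 0.1308]
ee_rot: [[0.0, -0.988, 0.157], [-0.0, 0.157, 0.988], [-1.0, -0.0, -0.0]]
wrist_force: [0.7, -0.1, -0.6]
gripper_width: 0.933
```

```bash
python3 go.py .5443 -.2261 .1023 171; python3 - <<'E'
from h import *
o=[]
for n,b in(("scene",(160,180,110,110)),("top",(330,175,110,110))):
    im=r.capture(n)[:,:,::-1].copy(); cv2.imwrite(f"pics/{n}11.png",im)
    x,y,w,h=b;o.append(cv2.resize(im[y:y+h,x:x+w],(400,400),interpolation=cv2.INTER_CUBIC))
cv2.imwrite("pics/c11.png",np.hstack(o))
E
```

```text
t 18.7667 tcp [ 0.5443 -0.2262  0.1308] yaw 170.98 w 0.0812 F [ 0.7 -0.1 -0.6] tilt 0.0
turn [-0.02 -0.    0.  ] shift [ 0.0285 -0.      0.0001] j [ -6.8  23.7 -12.5   0.  -53.9  -2.2]
```

View pics/c11.png

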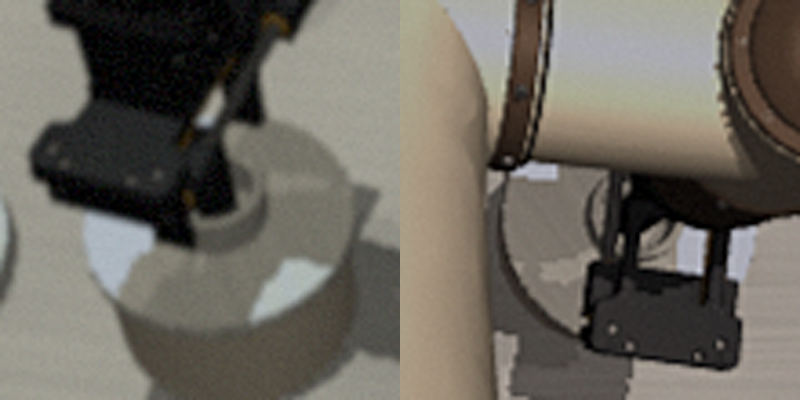

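The knob is let go and the fingers are open on either side of it. I'll descend straight down around the collar.

Emit:
{"method": "move_arm", "body": {"increments": [0,0,0,0.003,0,0,0.087,0,0,0,0.008,0,0,0.087,0,0,0,0.014,0,0,0.087,0,0,0,0.02,0,0,0.087,0,0,0,0.024,0,0,0.087,0,0,0,0.0265,0,0,0.087,0,0,0,0.028,0,0,0.087,0,0,0,0.028,0,0,0.087,0,0,0,0.028,0,0,0.087]}}

```text
time_s: 19.62
tcp_pos: [0.5444, -0.2262, 0.1029]
ee_rot: [[0.0, -0.988, 0.157], [-0.0, 0.157, 0.988], [-1.0, -0.0, -0.0]]
wrist_force: [0.4, -0.2, 0.1]
gripper_width: 0.997
```

```bash
python3 go.py .5443 -.2261 .1023 171; python3 - <<'E'
from h import *
o=[]
for n,b in(("scene",(160,180,110,110)),("top",(330,175,110,110))):
    im=r.capture(n)[:,:,::-1].copy(); cv2.imwrite(f"pics/{n}12.png",im)
    x,y,w,h=b;o.append(cv2.resize(im[y:y+h,x:x+w],(400,400),interpolation=cv2.INTER_CUBIC))
cv2.imwrite("pics/c12.png",np.hstack(o))
E
```

```text
t 19.6167 tcp [ 0.5444 -0.2262  0.1029] yaw 170.99 w 0.0867 F [ 0.4 -0.2  0.1] tilt 0.02
turn [-0.01 -0.01  0.01] shift [0.0006 0.0001 0.0001] j [ -6.8  25.5 -14.2   0.  -50.3  -2.2]
```

View pics/c12.png

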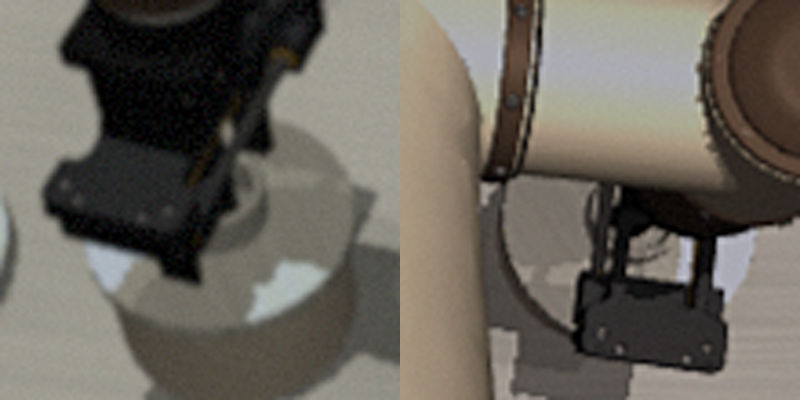

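The fingers straddle the collar with no contact. Closing.

Emit:
{"method": "move_arm", "body": {"increments": [0,0,0,0,0,0,0.08,0,0,0,0,0,0,0.07,0,0,0,0,0,0,0.062,0,0,0,0,0,0,0.058,0,0,0,0,0,0,0.054,0,0,0,0,0,0,0.045,0,0,0,0,0,0,0.045,0,0,0,0,0,0,0.045,0,0,0,0,0,0,0.045,0,0,0,0,0,0,0.045,0,0,0,0,0,0,0.045]}}

```text
time_s: 20.63
tcp_pos: [0.5443, -0.2261, 0.1028]
ee_rot: [[0.0, -0.988, 0.157], [-0.0, 0.157, 0.988], [-1.0, -0.0, -0.0]]
wrist_force: [-0.2, 0.2, 1.2]
gripper_width: 0.64
```

```bash
python3 go.py .5443 -.2261 .2023 171
```

```text
t 20.6333 tcp [ 0.5443 -0.2261  0.1028] yaw 170.98 w 0.0557 F [-0.2  0.2  1.2] tilt 0.0
turn [-0.02 -0.    0.  ] shift [-0.0995 -0.      0.    ] j [ -6.8  25.4 -14.2   0.  -50.3  -2.2]
```

The collar is gripped at 56 mm. Lifting slowly and straight.

Emit:
{"method": "move_arm", "body": {"increments": [0,0,0,-0.002,0,0,0.045,0,0,0,-0.005,0,0,0.045,0,0,0,-0.008,0,0,0.045,0,0,0,-0.012,0,0,0.045,0,0,0,-0.016,0,0,0.045,0,0,0,-0.02,0,0,0.045,0,0,0,-0.02,0,0,0.045,0,0,0,-0.02,0,0,0.045]}}

```text
time_s: 21.3
tcp_pos: [0.5445, -0.2261, 0.1232]
ee_rot: [[0.001, -0.988, 0.157], [-0.0, 0.157, 0.988], [-1.0, -0.001, 0.0]]
wrist_force: [0.5, -0.9, -2.2]
gripper_width: 0.636
```

```bash
python3 go.py .5443 -.2261 .2023 171; python3 - <<'E'
from h import *
im=r.capture("scene")[:,:,::-1].copy();x,y,w,h=150,160,140,140
cv2.imwrite("pics/c13.png",cv2.resize(im[y:y+h,x:x+w],(560,560),interpolation=cv2.INTER_CUBIC))
E
```

```text
t 21.3 tcp [ 0.5445 -0.2261  0.1232] yaw 170.98 w 0.0553 F [ 0.5 -0.9 -2.2] tilt 0.05
turn [-0.02  0.01  0.05] shift [-0.0791  0.0001  0.    ] j [ -6.8  24.1 -13.   -0.  -52.8  -2.2]
```

View pics/c13.png

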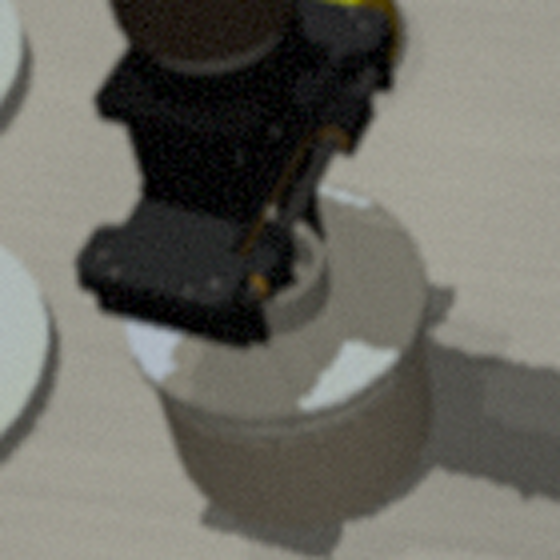

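The load is −2.2 N, about the outer lid alone, and it is level. Continuing up.

Emit:
{"method": "move_arm", "body": {"increments": [0,0,0,-0.003,0,0,0.045,0,0,0,-0.009,0,0,0.045,0,0,0,-0.018,0,0,0.045,0,0,0,-0.028,0,0,0.045,0,0,0,-0.038,0,0,0.045,0,0,0,-0.05,0,0,0.045,0,0,0,-0.06,0,0,0.045,0,0,0,-0.07,0,0,0.045,0,0,0,-0.077,0,0,0.045,0,0,0,-0.08,0,0,0.045,0,0,0,-0.08,0,0,0.045,0,0,0,-0.08,0,0,0.045]}}

```text
time_s: 22.35
tcp_pos: [0.544, -0.226, 0.2025]
ee_rot: [[-0.001, -0.988, 0.157], [0.0, 0.157, 0.988], [-1.0, 0.001, 0.0]]
wrist_force: [0.2, 0.1, -2.1]
gripper_width: 0.641
```

Emit:
{"method": "move_arm", "body": {"increments": [0,0,0,0,0,0,0.045,0,0,0,0,0,0,0.045,0,0,0,0,0,0,0.045,0,0,0,0,0,0,0.045,0,0,0,0,0,0,0.045,0,0,0,0,0,0,0.045]}}

```text
time_s: 22.85
tcp_pos: [0.5443, -0.2261, 0.2026]
ee_rot: [[-0.0, -0.988, 0.157], [0.0, 0.157, 0.988], [-1.0, 0.0, -0.0]]
wrist_force: [-0.8, 1.0, -1.6]
gripper_width: 0.637
```

```bash
python3 go.py .5443 -.2261 .2023 171; python3 - <<'E'
from h import *
o=[]
for n,b in(("scene",(140,120,160,160)),("top",(310,155,160,160))):
    im=r.capture(n)[:,:,::-1].copy(); cv2.imwrite(f"pics/{n}14.png",im)
    x,y,w,h=b;o.append(cv2.resize(im[y:y+h,x:x+w],(400,400),interpolation=cv2.INTER_CUBIC))
cv2.imwrite("pics/c14.png",np.hstack(o))
E
```

```text
t 22.85 tcp [ 0.5443 -0.2261  0.2026] yaw 170.98 w 0.0554 F [-0.8  1.  -1.6] tilt 0.01
turn [-0.02 -0.   -0.01] shift [ 0.0003 -0.      0.0001] j [ -6.8  19.8  -7.1  -0.  -63.1  -2.2]
```

View pics/c14.png

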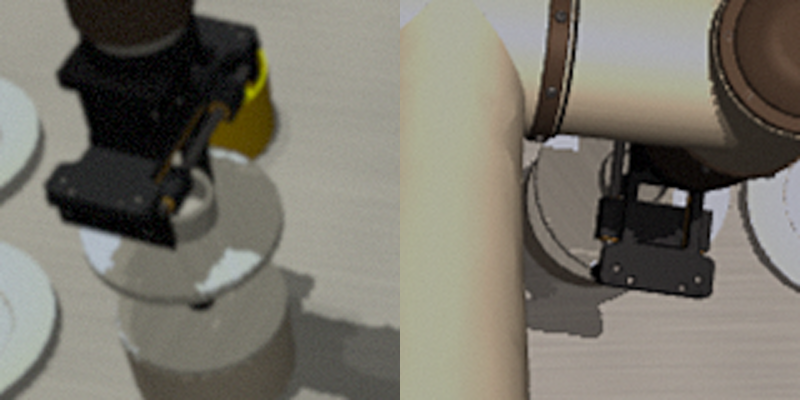

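View pics/scene14.png

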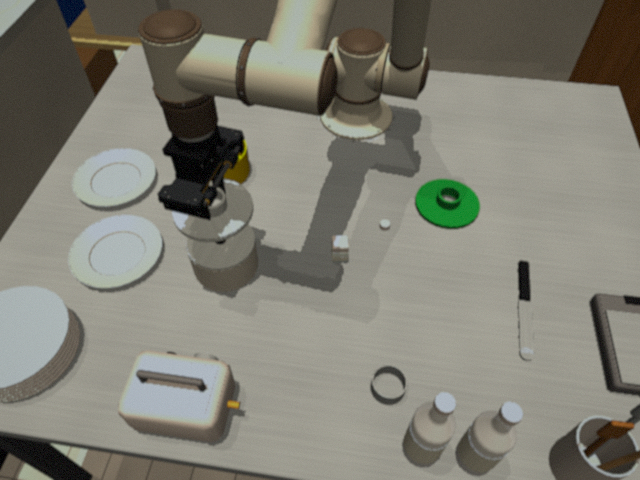

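The outer lid is held level 100 mm up. The knob top shows below it at crop (203,303) with a gap, and the inner lid is flat on the tin. Handing in.

```bash
python3 -c "
from station import r
print(r.finish_job())"
```

```text
the job is handed in; nothing more can be done
None
```

The job is done and handed in at about 23 s of the 67 s allowed; no verdict is reported.

- **Bottle:** I lowered it into the round socket and let go only once it stood on the tin's floor. The picture afterwards shows it upright in the socket.
- **Nested lids:** I carried both lids over by the knob and lowered them until the wrist force went from −4.3 N to +0.8 N, at the expected seated height, before letting go.
- **Outer lid:** I took it by the collar and lifted it straight up 100 mm. It is held at about 2 N, level by eye and clear of the knob, and the inner lid still sits flat on the tin. Its collar should be at about 0.203 m, against the required 0.181 m.
- **Bystanders:** They look unmoved in the last scene picture, which was a check by eye only.

One disagreement came up early. The first tin fits differed by 3–6 mm between the rim and the sockets. I used the inner-rim fit, where the two cameras agreed to within 1 mm; both insertions then went in without catching. I did not re-measure the bottle's exact offset in its socket or the inner lid's offset on the rim after release.

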